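# Load the fresh water filter past the sprung flap

## Robot

A 6-joint arm with a two-finger parallel gripper is mounted at the origin on the work surface. World frame = base frame: x ahead of the robot, y to its left, z up, the work surface at z = 0. Lengths are in mm, angles in rad, forces in N, time in s.
With the tool pointing down it reaches from about 350 to 975 mm from the base axis. Payload 7.1 kg.
Tool frame: the origin (TCP) lies at the very end of the fingers, on their centre line; the grasp point (between the pads) lies 19 mm behind it (robot.tcp_to_grasp is the z of the grasp point in the tool frame, in mm); z points along the fingers, y is the direction in which the jaws open and shut (so a half turn about z gives the same grasp; the last joint's range is limited). The gripper opens to 88 mm and grips with 3 to 60 N. Pads are 20 mm wide; open, the fingers measure 115 mm over their backs; the gripper's body (75 mm by 178 mm) begins 61 mm behind the grasp point.
Start: joints at [-1.325, 0.423, 1.63, -0, 1.089, -0.019], TCP at [163.591, -603.194, 222.675] pointing down, gripper open.
Joint ranges: [-3, 3], [-0.9, 2.11], [0.09, 2.58], [-1.31, 4.45], [0.11, 2.69], [-2.54, 2.54]. Speed limits (rad/s): [2.39, 2.39, 3.01, 3.14, 3.14, 3.14].

## Interface

Orientations are given as a unit quaternion [w, x, y, z].
In Python, from station import robot gives the robot as it stands.
- The arm moves only by the tool arm_command, never from a script. Its argument "deltas" is a list of rows, each a list of 7 numbers: the opening, from -1 (shut) to 1 (fully open), then the shift along the tool's x, y, z each as a share of 0.6 m, from -1 to 1, then the turn, a rotation vector about the tool's x, y, z each as a share of 360 degrees, from -1 to 1. A call has exactly 5 rows; each row shifts and turns the commanded pose from where the row before left it, along the tool's axes as they then stand; what a row does not reach is not made up. A row lasts 1/12 s, in which the tool goes at most 41.7 mm and 7.16 degrees, less where a joint would pass 70% of its speed; a pose out of reach is approached as far as the arm can. A call with a number of a shift or a turn outside -1 to 1 is refused whole. A call with a gripper value outside its range is refused whole. The fingers move at their own pace and stop on an object; "squeeze" is the grip in N (left out, the last holds). Time passes only in rows, so rows that do not move let the fingers close, or fill a call up. It gives the time, the measured TCP pose, the force and the opening at its end, in the units of the state.
- robot.get_obs(): the state, without advancing time (a new reading comes with each control period).
- robot.grab_frame(name): name is "side" or "top" or "wrist"; returns (picture, depth): 400x640x3 uint8, red, green, blue; 400x640 float32, mm along the optical axis (not along the pixel's ray), 0 where there is no reading.
- robot.camera_params(name): a dict with "fx", "fy", "cx", "cy" (pixels), "dist" ([k1, k2, p1, p2, k3] as OpenCV has them; the pictures are not rectified), "position" and "rotation" of the camera in the world. Camera axes: x right, y down, z forward; pixel columns grow to the right and rows downward; lengths in mm; the calibration is good to about 2 mm. A picture is of the moment at which its call begins: read the wrist's pose just before it. camera_params takes no time and is no camera call; for the wrist camera it gives the pose at the moment of the call.
- robot.sign_off(): hands the job in, once; it reports no verdict.
Trained networks look in the newest picture that a camera, given by its name, has taken for a name from the list of things; names that differ only in an ending like _2 or _b are one class to them, and where a whole thing is asked for, a point or a joint stands for the part that bears it (a point fixed in the world has none). Each returns a list of dicts, best first, with "p" (0 to 1); they miss things now and then, are a little off and sometimes report something else, mostly with a low value. They report only what shows in the picture. A call takes as long as a camera call. They do not tell look-alikes from the thing itself.
- robot.boxes_of(label, camera): "position" ([x, y, z] in mm, in world coordinates, good to about 4 mm: the middle of the surface that is visible of it).
- robot.trace(label, camera): "mask" (400x640 bool, what is visible of it).
The state is a dict: "clock": time; "joints": joint angles; "qvel": joint speeds; "joint_torque": joint torques, N m; "tool_pos": TCP position; "eef_rot": TCP orientation; "contact_force": force on the tool from outside, world axes, zero at the start; "ft_torque": the same for the moment, N m; "gripper_width": opening from 0.0 (shut) to 1.0 (fully open).
Only numpy, scipy, OpenCV 4.12 (cv2) and the standard library are available. Lean on these libraries where they do the work, as an engineer would, in place of code of your own. Each camera call takes 0.05 s, during which the arm holds its last target.

## Task

Put the fresh water-filter cartridge (blue cap) into the white filter unit by the coffee corner: push the blue sprung flap down with the foot of the cartridge, keep hold of it until it stands upright on the bottom of the bay, then let go and move clear. Leave the used cartridge with the brown cap standing where it is.

Things in the scene. Friction and masses are not known exactly. Their poses are not given: they have to be found in the camera images.
- fresh: Fresh filter cartridge: rigid upright cylinder, 44 mm diameter, 150 mm tall, about 0.2 kg; white, its top 55 mm a blue cap of the same diameter, a blue band near the foot. Stands on the table. Origin: centre of its underside, z up. Seated, its top 60 mm stick out above the unit, so grip it with the fingertips no more than 50 mm below its top.
- spent: Used filter cartridge, to be left alone: same shape and size as the fresh one, but a beige body and a brown cap. Stands on the table. Origin at the centre of its underside, z up.
- port (a point): Aim point in the plane of the flat top of the fixed white filter unit (160 x 150 mm, 105 mm tall), mid-room of the bay with its flap open; x along the 160 mm side, z up. The mouth, shut by a flush blue flap, spans -32 to +37 mm along x, +-33 mm along y. The bay's flat floor is 90 mm below. A cartridge centred here has about 10 mm free all round.
- flap (a joint): The blue flap, 68 x 63 mm, 3 mm thick, hinged on the mouth's +x edge, swinging down into the bay: 0 = shut, level; 1.57 rad = hanging straight down. A spring shuts it; opening it with a cartridge's foot at the aim point takes some 4 to 8 N. A seated cartridge keeps it open, the flap leaning lightly on its side.
There are look-alikes about, which are no part of the job. Of the things that look like the fresh, take the one that is farthest to the robot's left at the start.

How it is judged (in metres and radians):
On the way:
1. the cartridge, still touched by the fingers, has pushed the flap open past 0.8 rad and its foot is within 15 mm of the bay's floor (z of fresh in the frame of port below -0.075 m and horizontal distance between fresh and port below 0.03 m and value of joint flap above 0.8 rad and contact force between the fingers and fresh above 0.3 N), for 0.1 s.
At the end, for the whole second after the job is handed in: The fresh cartridge stands in the bay, its foot within 10 mm of the bay's floor in height and within 30 mm of the aim point sideways, leaning less than 0.3 rad, at rest; the used cartridge stands upright (within 0.2 rad), within 40 mm of where it was (z of fresh in the frame of port between -0.1 and -0.08 m and horizontal distance between fresh and port below 0.03 m and angle between fresh's own z axis and vertical below 0.3 rad and linear speed of fresh below 0.02 m/s and distance of spent from where it was at the start of the episode below 0.04 m and angle between spent's own z axis and vertical below 0.2 rad); the robot touches nothing.
It fails at once if the used cartridge is pushed more than 40 mm or knocked over (distance of spent from where it was at the start of the episode above 0.04 m or angle between spent's own z axis and vertical above 0.5 rad).
It also fails if it takes over 43 s, if anything falls off the work surface, if the arm or the gripper's body presses on something with over 40 N, if the wrist force passes 120 N, or if a joint passes its speed limit or range.

## Working session

There is one attempt and no reset: what is moved stays moved. The work goes in short steps, Python scripts to look and compute and a tool call to move; the robot and the scene stay as the last step left them, time stands still between calls to the robot, and variables do not carry over. Pictures are saved under pics/ and viewed, and the job is handed in when it is done.

Besides the shell and the picture viewer there is one more tool, called by a JSON object that holds its "api" and its "payload", one argument or row to a line. arm_command: Moves the arm, as the interface text tells. Shift numbers are shares of 0.6 m and turn numbers shares of 360 degrees, none past 1 either way. Its arguments: {"type":"object","properties":{"deltas":{"type":"array"},"squeeze":{"type":"number"}},"required":["deltas"]}

```bash
mkdir -p pics; ls; python3 - <<'E'
from station import robot
import cv2
print(robot.get_obs())
for n in ["side","top"]:
    im,d=robot.grab_frame(n); cv2.imwrite(f"pics/{n}0.png",im[:,:,::-1])
    p=robot.camera_params(n); print(n,p)
    for l in ["fresh","spent","port","flap"]:
        try:
            for b in robot.boxes_of(l,n): print(l,b)
        except Exception as e: print(l,e)
E
```

```text
pics
{'clock': 0.0, 'joints': array([-1.32499164e+00,  4.23855579e-01,  1.63068255e+00,  2.26833611e-06,
        1.08859447e+00, -1.89396779e-02]), 'qvel': array([ 1.72266147e-05, -1.82393271e-04,  2.44920517e-03, -4.53522163e-04,
        2.35364069e-03, -3.56437245e-04]), 'joint_torque': array([ 1.58678458e-04, -5.44622898e+01, -2.73669577e+01,  6.43908698e-02,
        2.28867604e-02, -1.31261354e-04]), 'tool_pos': array([ 163.46589765, -602.66973989,  221.89542357]), 'eef_rot': array([-7.65137594e-04,  9.91251364e-01,  1.31985381e-01, -8.61547098e-05]), 'contact_force': array([-0.0608616 ,  0.14315193, -0.15887054]), 'ft_torque': array([-0.02315056,  0.03680044,  0.00502438]), 'gripper_width': 1.0018240361461592}
side {'fx': 518.3077443053842, 'fy': 518.3077443053842, 'cx': 322.4364974428745, 'cy': 194.2315685853208, 'dist': array([-0.15341783,  0.        ,  0.        ,  0.        ,  0.        ]), 'position': array([  2.02206415, 940.62810417, 795.47026545]), 'rotation': array([ 0.12252509, -0.21147712,  0.84332076, -0.47861794])}
fresh {'position': [491.7, -255.5, 85.2], 'p': 0.67
[... 319 characters left out ...]
p {'fx': 440.47333591390753, 'fy': 440.47333591390753, 'cx': 311.8769124949495, 'cy': 191.62513903621178, 'dist': array([-0.03280419,  0.        ,  0.        ,  0.        ,  0.        ]), 'position': array([ 443.41952675,  -44.53822665, 1047.02415754]), 'rotation': array([-0.02986113,  0.71129093, -0.70058821,  0.04847353])}
fresh {'position': [494.0, -382.5, 132.8], 'p': 0.75}
fresh {'position': [589.0, -334.2, 139.0], 'p': 0.73}
fresh {'position': [431.5, -354.0, 140.3], 'p': 0.72}
fresh {'position': [497.6, -262.0, 149.4], 'p': 0.56}
spent {'position': [629.3, -159.7, 148.6], 'p': 0.77}
port {'position': [511.8, 168.2, 106.1], 'p': 0.93}
flap {'position': [513.6, 171.3, 106.3], 'p': 0.88}
```

View pics/side0.png

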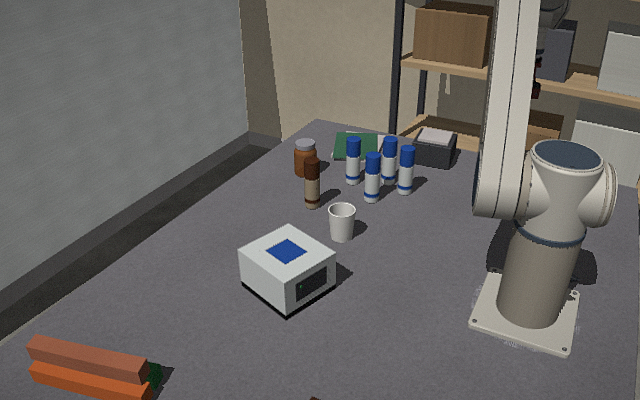

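View pics/top0.png

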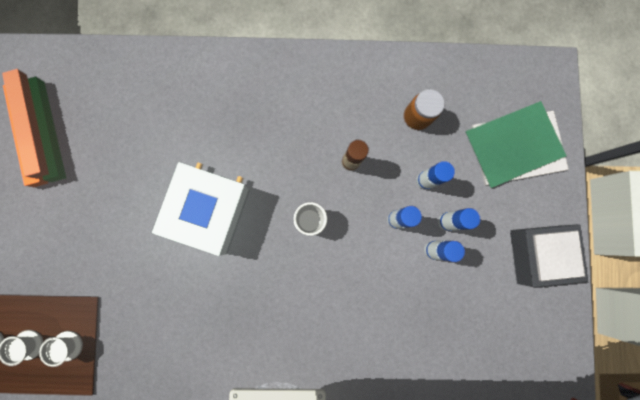

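```bash
cat > h.py <<'E'
import numpy as np, cv2
from station import robot
from scipy.spatial.transform import Rotation as R
def cloud(n,d,p=None):
    p=p or robot.camera_params(n)
    K=np.array([[p['fx'],0,p['cx']],[0,p['fy'],p['cy']],[0,0,1]])
    v,u=np.mgrid[:400,:640]
    q=cv2.undistortPoints(np.stack([u,v],-1).reshape(-1,1,2).astype(np.float64),K,p['dist']).reshape(400,640,2)
    P=np.dstack([q[...,0]*d,q[...,1]*d,d])
    Rm=R.from_quat(np.roll(p['rotation'],-1)).as_matrix()
    return P@Rm.T+p['position']
E
python3 - <<'E'
from h import *
for n in ["top","side"]:
    im,d=robot.grab_frame(n); W=cloud(n,d)
    f=im.astype(int); blue=(f[...,2]>f[...,0]+60)&(f[...,2]>f[...,1]+40)
    c,l,s,ce=cv2.connectedComponentsWithStats(blue.astype(np.uint8))
    for i in range(1,c):
        if s[i,4]<30: continue
        P=W[l==i]; 
        zt=np.percentile(P[:,2],95); T=P[P[:,2]>zt-6]
        print(n,ce[i].round(),s[i,4],'ztop',zt.round(1),'mean',T.mean(0).round(1),'midrange',((np.percentile(T,2,axis=0)+np.percentile(T,98,axis=0))/2).round(1), np.ptp(T,axis=0).round())
        if n=='top' and ce[i][0]<250:
            Pf=P[:,:2].astype(np.float32); print('flap rect',cv2.minAreaRect(Pf))
    m=(abs(W[...,2]-105)<6)&(W[...,1]>60)&(W[...,1]<300)&(W[...,0]>380)&(W[...,0]<640)
    print('unit top rect',cv2.minAreaRect(W[m][:,:2].astype(np.float32)),cv2.boxPoints(cv2.minAreaRect(W[m][:,:2].astype(np.float32))).round())
    if n=='top': cv2.imwrite('pics/ct.png',cv2.resize(im[150:270,140:260,::-1],None,fx=5,fy=5,interpolation=cv2.INTER_CUBIC))
    else: cv2.imwrite('pics/cs.png',cv2.resize(im[210:330,220:350,::-1],None,fx=5,fy=5,interpolation=cv2.INTER_CUBIC))
E
```

```text
top [441. 172.] 440 ztop 152.0 mean [ 589.9 -338.9  160.2] midrange [ 590.7 -341.9  149.7] [169. 320. 901.]
top [198. 208.] 917 ztop 107.7 mean [508.4 172.4 111.4] midrange [508.3 173.5 105.4] [104. 256. 945.]
flap rect ((479.47198486328125, 80.2755126953125), (259.75177001953125, 66.56663513183594), 72.45942687988281)
top [409. 216.] 417 ztop 152.2 mean [ 496.8 -271.   149.8] midrange [ 497.5 -270.9  149.7] [41. 44.  8.]
top [466. 218.] 469 ztop 152.4 mean [ 493.5 -391.9  155.1] midrange [ 493.2 -394.   149.9] [ 71. 370. 901.]
top [451. 251.] 465 ztop 152.4 mean [ 425.9 -358.5  152.6] midrange [ 426.  -359.8  150. ] [ 41. 337. 901.]
unit top rect ((509.110595703125, 173.82127380371094), (152.0426483154297, 161.1865692138672), 72.10912322998047) [[409. 126.]
 [562.  77.]
 [609. 221.]
 [456. 271.]]
side [352. 145.] 228 ztop 151.1 mean [ 582.3 -323.4  157.4] midrange [ 590.  -341.   149.2] [ 608. 1308.  650.]
side [389. 146.] 242 ztop 151.4 mean [ 474.2 -339.7  173.9] midrange [256.6 264.9 471. ] [ 510. 1355.  650.]
side [406. 155.] 262 ztop 151.1 mean [ 415.4 -326.4  164.1] midrange [ 369.2 -179.1  239.6] [ 442. 1321.  650.]
side [372. 162.] 270 ztop 150.6 mean [ 495.6 -267.8  149.2] midrange [ 495.8 -268.4  148.9] [40. 46.  9.]
side [403. 187.] 34 ztop 31.0 mean [ 422.1 -341.2   28.2] midrange [ 423.9 -341.4   28.3] [34. 14.  7.]
side [370. 195.] 35 ztop 33.1 mean [ 462.6 -182.6   74.6] midrange [333.4 149.2 289.6] [ 511. 1205.  768.]
side [286. 251.] 522 ztop 106.6 mean [509.  174.9 105.7] midrange [510.5 173.1 104.5] [549. 807. 695.]
unit top rect ((509.28826904296875, 173.69337463378906), (154.77764892578125, 165.81166076660156), 72.65978240966797) [[407. 125.]
 [565.  75.]
 [611. 223.]
 [453. 272.]]
```

```bash
python3 - <<'E'
import cv2,numpy as np
a=cv2.imread('pics/ct.png');b=cv2.imread('pics/cs.png')
a=cv2.resize(a,(400,400));b=cv2.resize(b,(400,370));b=cv2.copyMakeBorder(b,0,30,0,0,0)
cv2.imwrite('pics/both.png',np.hstack([a,b]))
E
```

```text
(no output)
```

View pics/both.png

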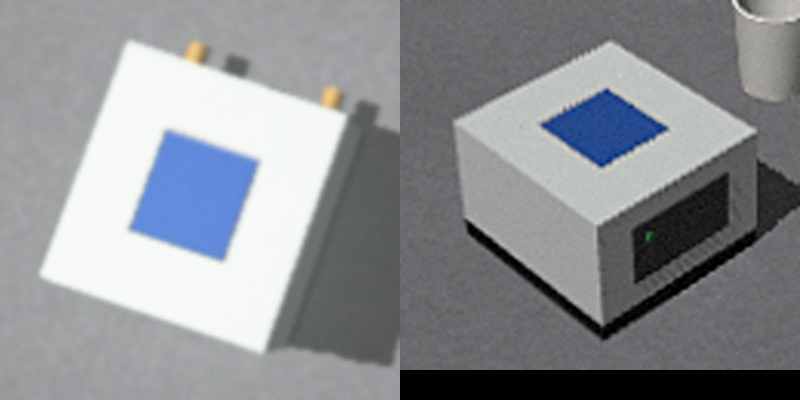

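```bash
cat > plan.py <<'E'
import sys
from h import *
# usage: plan.py x y z jawdeg(world angle of tool y, mod 180) ncalls-rows
def plan(x,y,z,jaw,n,pr=True):
    o=robot.get_obs(); q=o['eef_rot']; Rc=R.from_quat(np.roll(q,-1))
    ty=Rc.as_matrix()[:,1]; cur=np.degrees(np.arctan2(ty[1],ty[0]))
    dj=(jaw-cur+90)%180-90
    a=np.radians(cur+dj); Y=np.array([np.cos(a),np.sin(a),0]);Z=np.array([0,0,-1.]);X=np.cross(Y,Z)
    Rt=R.from_matrix(np.stack([X,Y,Z],1))
    rv=(Rc.inv()*Rt).as_rotvec()/n
    d=(np.array([x,y,z])-o['tool_pos'])/n
    print('clk',o['clock'],'pos',o['tool_pos'].round(1),'jaw',cur.round(2),'tilt',np.degrees(np.arccos(-Rc.as_matrix()[2,2])).round(2),'F',o['contact_force'].round(1),'w',round(o['gripper_width'],3),'dj',dj.round(2),'mm/row',np.linalg.norm(d).round(1),'j',o['joints'].round(2))
    Rr=Rc
    for i in range(n):
        s=Rr.inv().apply(d)/600; print([*s.round(3),*(np.degrees(rv)/360).round(4)])
        Rr=Rr*R.from_rotvec(rv)
a=list(map(float,sys.argv[1:])); plan(*a[:4],int(a[4]))
E
python3 plan.py 490 -268 250 -17.8 15
```

```text
clk 0.6 pos [ 163.6 -603.2  222.7] jaw -74.83 tilt 0.0 F [-0.  -0.6  0.3] w 1.003 dj 57.03 mm/row 31.2 j [-1.32  0.42  1.63 -0.    1.09 -0.02]
[np.float64(0.045), np.float64(-0.026), np.float64(-0.003), np.float64(-0.0), np.float64(-0.0), np.float64(-0.0106)]
[np.float64(0.046), np.float64(-0.023), np.float64(-0.003), np.float64(-0.0), np.float64(-0.0), np.float64(-0.0106)]
[np.float64(0.048), np.float64(-0.02), np.float64(-0.003), np.float64(-0.0), np.float64(-0.0), np.float64(-0.0106)]
[np.float64(0.049), np.float64(-0.017), np.float64(-0.003), np.float64(-0.0), np.float64(-0.0), np.float64(-0.0106)]
[np.float64(0.05), np.float64(-0.014), np.float64(-0.003), np.float64(-0.0), np.float64(-0.0), np.float64(-0.0106)]
[np.float64(0.051), np.float64(-0.01), np.float64(-0.003), np.float64(-0.0), np.float64(-0.0), np.float64(-0.0106)]
[np.float64(0.052), np.float64(-0.007), np.float64(-0.003), np.float64(-0.0), np.float64(-0.0), np.float64(-0.0106)]
[np.float64(0.052), np.float64(-0.004), np.float64(-0.003), np.float64(-0.0), np.float64(-0.0), np.float64(-0.0106)]
[np.float64(0.052), np.float64(-0.0), np.float64(-0.003), np.float64(-0.0), np.float64(-0.0), np.float64(-0.0106)]
[np.float64(0.052), np.float64(0.003), np.float64(-0.003), np.float64(-0.0), np.float64(-0.0), np.float64(-0.0106)]
[np.float64(0.052), np.float64(0.007), np.float64(-0.003), np.float64(-0.0), np.float64(-0.0), np.float64(-0.0106)]
[np.float64(0.051), np.float64(0.01), np.float64(-0.003), np.float64(-0.0), np.float64(-0.0), np.float64(-0.0106)]
[np.float64(0.05), np.float64(0.013), np.float64(-0.003), np.float64(-0.0), np.float64(-0.0), np.float64(-0.0106)]
[np.float64(0.049), np.float64(0.017), np.float64(-0.003), np.float64(-0.0), np.float64(-0.0), np.float64(-0.0106)]
[np.float64(0.048), np.float64(0.02), np.float64(-0.003), np.float64(-0.0), np.float64(-0.0), np.float64(-0.0106)]
```

{"api": "arm_command", "payload": {
  "deltas": [
    [1,0.045,-0.026,-0.003,0,0,-0.0106],
    [1,0.046,-0.023,-0.003,0,0,-0.0106],
    [1,0.048,-0.02,-0.003,0,0,-0.0106],
    [1,0.049,-0.017,-0.003,0,0,-0.0106],
    [1,0.05,-0.014,-0.003,0,0,-0.0106]
  ]
}}

```text
clock: 1.02
tool_pos: [273.2, -491.0, 231.8]
eef_rot: [0.0, 0.955, 0.296, 0.0]
contact_force: [0.0, 0.5, 0.1]
gripper_width: 1.001
```

{"api": "arm_command", "payload": {
  "deltas": [
    [1,0.051,-0.01,-0.003,0,0,-0.0106],
    [1,0.052,-0.007,-0.003,0,0,-0.0106],
    [1,0.052,-0.004,-0.003,0,0,-0.0106],
    [1,0.052,0,-0.003,0,0,-0.0106],
    [1,0.052,0.003,-0.003,0,0,-0.0106]
  ]
}}

```text
clock: 1.43
tool_pos: [382.3, -378.7, 241.0]
eef_rot: [0.0, 0.893, 0.45, 0.0]
contact_force: [0.8, -0.3, -0.5]
gripper_width: 1.001
```

{"api": "arm_command", "payload": {
  "deltas": [
    [1,0.052,0.007,-0.003,0,0,-0.0106],
    [1,0.051,0.01,-0.003,0,0,-0.0106],
    [1,0.05,0.013,-0.003,0,0,-0.0106],
    [1,0.049,0.017,-0.003,0,0,-0.0106],
    [1,0.048,0.02,-0.003,0,0,-0.0106]
  ]
}}

```text
clock: 1.85
tool_pos: [490.7, -266.5, 250.0]
eef_rot: [0.0, 0.806, 0.592, 0.0]
contact_force: [0.7, -0.5, 0.4]
gripper_width: 1.001
```

```bash
python3 - <<'E'
from h import *
p=robot.camera_params("wrist"); im,d=robot.grab_frame("wrist"); cv2.imwrite("pics/w1.png",im[:,:,::-1])
W=cloud("wrist",d,p); print(p['position'])
f=im.astype(int); blue=(f[...,2]>f[...,0]+60)&(f[...,2]>f[...,1]+40)
m=blue&(W[...,2]>140)&(W[...,2]<156)&(np.hypot(W[...,0]-497,W[...,1]+270)<45)
P=W[m]; print(len(P),np.median(P,0),cv2.minEnclosingCircle(P[:,:2].astype(np.float32)),P.mean(0))
print(robot.boxes_of("fresh","wrist"))
E
python3 plan.py 496.5 -270 200 -17.8 5
```

```text
[ 512.94185683 -191.1471014   411.32470927]
1501 [ 498.06187206 -271.17539599  149.27788667] ((497.669189453125, -272.8153076171875), 21.746479034423828) [ 498.00866684 -271.34824483  149.05752788]
[{'position': [498.7, -373.9, 106.8], 'p': 0.89}, {'position': [590.6, -330.8, 128.4], 'p': 0.88}, {'position': [502.3, -264.4, 149.6], 'p': 0.84}, {'position': [435.5, -348.5, 116.0], 'p': 0.69}]
clk 1.95 pos [ 492.4 -265.3  250.2] jaw -17.27 tilt 0.1 F [ 0.1  0.1 -0.1] w 1.003 dj -0.53 mm/row 10.1 j [-0.52  0.29  1.75  0.    1.09 -0.21]
[np.float64(-0.001), np.float64(0.002), np.float64(0.017), np.float64(0.0001), np.float64(-0.0), np.float64(0.0003)]
[np.float64(-0.001), np.float64(0.002), np.float64(0.017), np.float64(0.0001), np.float64(-0.0), np.float64(0.0003)]
[np.float64(-0.001), np.float64(0.002), np.float64(0.017), np.float64(0.0001), np.float64(-0.0), np.float64(0.0003)]
[np.float64(-0.001), np.float64(0.002), np.float64(0.017), np.float64(0.0001), np.float64(-0.0), np.float64(0.0003)]
[np.float64(-0.001), np.float64(0.002), np.float64(0.017), np.float64(0.0001), np.float64(-0.0), np.float64(0.0003)]
```

View pics/w1.png

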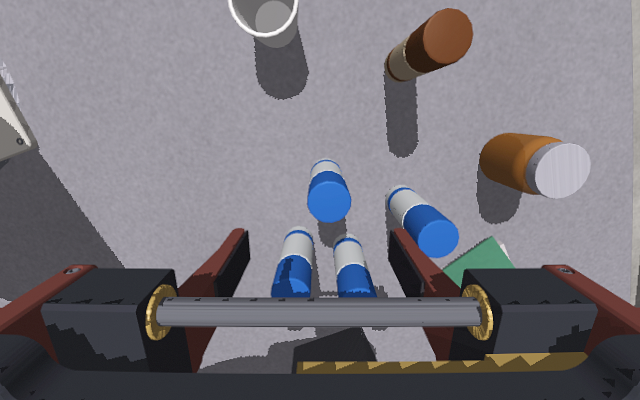

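The wrist view shows the fresh cartridge (cap at 330,200) ahead of the other three blue caps. It's at about (497, -271), so I'm descending there.

```bash
python3 plan.py 497.2 -271 107 -17.8 10 | head -4
```

```text
clk 1.95 pos [ 492.4 -265.3  250.2] jaw -17.27 tilt 0.1 F [ 0.1  0.1 -0.1] w 1.003 dj -0.53 mm/row 14.3 j [-0.52  0.29  1.75  0.    1.09 -0.21]
[np.float64(-0.001), np.float64(0.001), np.float64(0.024), np.float64(0.0), np.float64(-0.0), np.float64(0.0001)]
[np.float64(-0.001), np.float64(0.001), np.float64(0.024), np.float64(0.0), np.float64(-0.0), np.float64(0.0001)]
[np.float64(-0.001), np.float64(0.001), np.float64(0.024), np.float64(0.0), np.float64(-0.0), np.float64(0.0001)]
```

{"api": "arm_command", "payload": {
  "deltas": [
    [1,-0.004,0.005,0.02,0,0,0.0015],
    [1,-0.003,0.005,0.03,0,0,0],
    [1,0,0,0.03,0,0,0],
    [1,0,0,0.03,0,0,0],
    [1,0,0,0.03,0,0,0]
  ]
}}

```text
clock: 2.37
tool_pos: [492.9, -274.8, 163.9]
eef_rot: [-0.0, 0.811, 0.586, -0.0]
contact_force: [0.2, -0.1, -0.1]
gripper_width: 1.001
```

```bash
python3 plan.py 497.2 -271 107 -17.8 4 | head -3
```

```text
clk 2.3667 pos [ 492.9 -274.8  163.9] jaw -18.3 tilt 0.05 F [ 0.2 -0.1 -0.1] w 1.001 dj 0.5 mm/row 14.3 j [-0.53  0.41  1.81 -0.    0.92 -0.21]
[np.float64(0.002), np.float64(0.001), np.float64(0.024), np.float64(-0.0), np.float64(0.0), np.float64(-0.0003)]
[np.float64(0.002), np.float64(0.001), np.float64(0.024), np.float64(-0.0), np.float64(0.0), np.float64(-0.0003)]
```

{"api": "arm_command", "payload": {
  "deltas": [
    [1,0.003,0.002,0.024,0,0,-0.001],
    [1,0.003,0.002,0.024,0,0,0],
    [1,0.002,0,0.024,0,0,0],
    [1,0,0,0.021,0,0,0],
    [1,0,0,0,0,0,0]
  ]
}}

```text
clock: 2.78
tool_pos: [495.5, -269.8, 106.8]
eef_rot: [-0.002, 0.808, 0.589, -0.001]
contact_force: [-1.4, -0.4, 0.6]
gripper_width: 1.001
```

```bash
python3 plan.py 497.2 -271 107 -17.8 1; python3 - <<'E'
from h import *
p=robot.camera_params("wrist"); im,d=robot.grab_frame("wrist"); cv2.imwrite("pics/w2.png",im[:,:,::-1])
E
```

```text
clk 2.7833 pos [ 495.5 -269.8  106.8] jaw -17.89 tilt 0.29 F [-1.4 -0.4  0.6] w 1.001 dj 0.09 mm/row 2.1 j [-0.52  0.5   1.84 -0.    0.81 -0.21]
[np.float64(-0.001), np.float64(0.003), np.float64(-0.0), np.float64(-0.0008), np.float64(-0.0001), np.float64(-0.0002)]
```

View pics/w2.png

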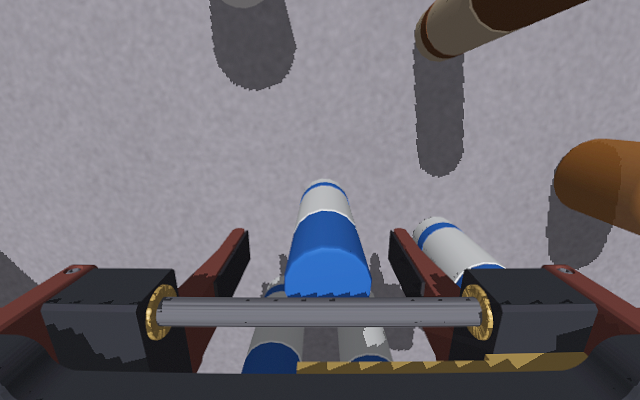

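The cartridge (cap at 330,260) sits centred between the fingers (245 and 395), so I'm closing on it.

{"api": "arm_command", "payload": {
  "deltas": [
    [-1,-0.001,0.002,0,0,0,0],
    [-1,0,0,0,0,0,0],
    [-1,0,0,0,0,0,0],
    [-1,0,0,0,0,0,0],
    [-1,0,0,0,0,0,0]
  ],
  "squeeze": 25
}}

```text
clock: 3.25
tool_pos: [499.2, -270.9, 110.5]
eef_rot: [0.001, 0.808, 0.589, 0.0]
contact_force: [0.2, 0.7, 0.2]
gripper_width: 0.662
```

{"api": "arm_command", "payload": {
  "deltas": [
    [-1,0,0,0,0,0,0],
    [-1,0,0,0,0,0,0],
    [-1,0,0,0,0,0,0],
    [-1,0,0,0,0,0,0],
    [-1,0,0,0,0,0,0]
  ]
}}

```text
clock: 3.67
tool_pos: [499.1, -270.8, 110.1]
eef_rot: [0.0, 0.808, 0.589, 0.0]
contact_force: [-0.6, 0.3, 2.2]
gripper_width: 0.495
```

```bash
python3 plan.py 496 -271 235 -17.8 5
```

```text
clk 3.6667 pos [ 499.1 -270.8  110.1] jaw -17.77 tilt 0.02 F [-0.6  0.3  2.2] w 0.495 dj -0.03 mm/row 25.0 j [-0.52  0.49  1.83  0.    0.82 -0.21]
[np.float64(-0.0), np.float64(-0.001), np.float64(-0.042), np.float64(0.0), np.float64(0.0), np.float64(0.0)]
[np.float64(-0.0), np.float64(-0.001), np.float64(-0.042), np.float64(0.0), np.float64(0.0), np.float64(0.0)]
[np.float64(-0.0), np.float64(-0.001), np.float64(-0.042), np.float64(0.0), np.float64(0.0), np.float64(0.0)]
[np.float64(-0.0), np.float64(-0.001), np.float64(-0.042), np.float64(0.0), np.float64(0.0), np.float64(0.0)]
[np.float64(-0.0), np.float64(-0.001), np.float64(-0.042), np.float64(0.0), np.float64(0.0), np.float64(0.0)]
```

{"api": "arm_command", "payload": {
  "deltas": [
    [-1,0,0,-0.02,0,0,0],
    [-1,0,0,-0.05,0,0,0],
    [-1,0,0,-0.06,0,0,0],
    [-1,0,0,-0.06,0,0,0],
    [-1,0,0,-0.04,0,0,0]
  ]
}}

```text
clock: 4.08
tool_pos: [499.4, -270.9, 251.5]
eef_rot: [0.001, 0.808, 0.589, 0.001]
contact_force: [0.8, -0.5, -2.1]
gripper_width: 0.5
```

```bash
python3 plan.py 508.5 173.5 255 -17.8 15;
```

```text
clk 4.0833 pos [ 499.4 -270.9  251.5] jaw -17.77 tilt 0.14 F [ 0.8 -0.5 -2.1] w 0.5 dj -0.03 mm/row 29.6 j [-0.52  0.31  1.73 -0.    1.1  -0.21]
[np.float64(0.047), np.float64(-0.014), np.float64(-0.0), np.float64(0.0), np.float64(0.0), np.float64(0.0)]
[np.float64(0.047), np.float64(-0.014), np.float64(-0.0), np.float64(0.0), np.float64(0.0), np.float64(0.0)]
[np.float64(0.047), np.float64(-0.014), np.float64(-0.0), np.float64(0.0), np.float64(0.0), np.float64(0.0)]
[np.float64(0.047), np.float64(-0.014), np.float64(-0.0), np.float64(0.0), np.float64(0.0), np.float64(0.0)]
[np.float64(0.047), np.float64(-0.014), np.float64(-0.0), np.float64(0.0), np.float64(0.0), np.float64(0.0)]
[np.float64(0.047), np.float64(-0.014), np.float64(-0.0), np.float64(0.0), np.float64(0.0), np.float64(0.0)]
[np.float64(0.047), np.float64(-0.014), np.float64(-0.0), np.float64(0.0), np.float64(0.0), np.float64(0.0)]
[np.float64(0.047), np.float64(-0.014), np.float64(-0.0), np.float64(0.0), np.float64(0.0), np.float64(0.0)]
[np.float64(0.047), np.float64(-0.014), np.float64(-0.0), np.float64(0.0), np.float64(0.0), np.float64(0.0)]
[np.float64(0.047), np.float64(-0.014), np.float64(-0.0), np.float64(0.0), np.float64(0.0), np.float64(0.0)]
[np.float64(0.047), np.float64(-0.014), np.float64(-0.0), np.float64(0.0), np.float64(0.0), np.float64(0.0)]
[np.float64(0.047), np.float64(-0.014), np.float64(-0.0), np.float64(0.0), np.float64(0.0), np.float64(0.0)]
[np.float64(0.047), np.float64(-0.014), np.float64(-0.0), np.float64(0.0), np.float64(0.0), np.float64(0.0)]
[np.float64(0.047), np.float64(-0.014), np.float64(-0.0), np.float64(0.0), np.float64(0.0), np.float64(0.0)]
[np.float64(0.047), np.float64(-0.014), np.float64(-0.0), np.float64(0.0), np.float64(0.0), np.float64(0.0)]
```

{"api": "arm_command", "payload": {
  "deltas": [
    [-1,0.012,-0.004,0,0,0,0],
    [-1,0.024,-0.007,0,0,0,0],
    [-1,0.036,-0.011,0,0,0,0],
    [-1,0.048,-0.014,0,0,0,0],
    [-1,0.05,-0.015,0,0,0,0]
  ]
}}

```text
clock: 4.5
tool_pos: [498.9, -162.0, 245.4]
eef_rot: [-0.002, 0.808, 0.589, -0.001]
contact_force: [0.5, 0.3, -3.2]
gripper_width: 0.497
```

{"api": "arm_command", "payload": {
  "deltas": [
    [-1,0.05,-0.015,0,0,0,0],
    [-1,0.05,-0.015,0,0,0,0],
    [-1,0.05,-0.015,0,0,0,0],
    [-1,0.05,-0.015,0,0,0,0],
    [-1,0.05,-0.015,0,0,0,0]
  ]
}}

```text
clock: 4.92
tool_pos: [501.3, -5.1, 245.5]
eef_rot: [-0.002, 0.808, 0.59, -0.002]
contact_force: [0.3, -0.1, -2.9]
gripper_width: 0.492
```

{"api": "arm_command", "payload": {
  "deltas": [
    [-1,0.05,-0.015,0,0,0,0],
    [-1,0.05,-0.015,0,0,0,0],
    [-1,0.04,-0.012,0,0,0,0],
    [-1,0.025,-0.007,0,0,0,0],
    [-1,0.012,-0.004,0,0,0,0]
  ]
}}

```text
clock: 5.33
tool_pos: [503.6, 105.7, 245.6]
eef_rot: [-0.001, 0.807, 0.59, -0.002]
contact_force: [-0.7, -0.7, -2.9]
gripper_width: 0.492
```

```bash
python3 plan.py 508.5 173.5 255 -17.8 5|head -2
```

```text
clk 5.3333 pos [503.6 105.7 245.6] jaw -17.62 tilt 0.26 F [-0.7 -0.7 -2.9] w 0.492 dj -0.18 mm/row 13.7 j [0.18 0.23 1.85 0.   1.06 0.49]
[np.float64(0.022), np.float64(-0.005), np.float64(-0.003), np.float64(-0.0001), np.float64(0.0001), np.float64(0.0001)]
```

{"api": "arm_command", "payload": {
  "deltas": [
    [-1,0.034,-0.008,0,0,0,0],
    [-1,0.034,-0.008,0,0,0,0],
    [-1,0.024,-0.006,0,0,0,0],
    [-1,0.012,-0.003,0,0,0,0],
    [-1,0.006,-0.001,0,0,0,0]
  ]
}}

```text
clock: 5.75
tool_pos: [510.0, 171.4, 246.5]
eef_rot: [-0.0, 0.807, 0.59, -0.001]
contact_force: [-0.6, -0.0, -2.7]
gripper_width: 0.493
```

{"api": "arm_command", "payload": {
  "deltas": [
    [-1,0,0,0,0,0,0],
    [-1,0,0,0,0,0,0],
    [-1,0,0,0,0,0,0],
    [-1,0,0,0,0,0,0],
    [-1,0,0,0,0,0,0]
  ]
}}

```text
clock: 6.17
tool_pos: [511.3, 170.2, 247.9]
eef_rot: [0.0, 0.808, 0.589, -0.0]
contact_force: [0.1, -0.5, -2.3]
gripper_width: 0.5
```

```bash
python3 plan.py 508.5 173.5 255 -17.8 1; python3 - <<'E'
from h import *
im,d=robot.grab_frame("wrist"); cv2.imwrite("pics/w3.png",im[:,:,::-1])
im2,d=robot.grab_frame("side"); W=cloud("side",d)
c=cv2.resize(im2[130:330,190:400],(630,600),interpolation=cv2.INTER_CUBIC); cv2.imwrite("pics/s3.png",c[:,:,::-1])
E
```

```text
clk 6.1667 pos [511.3 170.2 247.9] jaw -17.82 tilt 0.01 F [ 0.1 -0.5 -2.3] w 0.5 dj 0.02 mm/row 8.3 j [ 0.3   0.27  1.8  -0.    1.08  0.61]
[np.float64(0.004), np.float64(-0.006), np.float64(-0.012), np.float64(0.0), np.float64(0.0), np.float64(-0.0)]
```

View pics/w3.png

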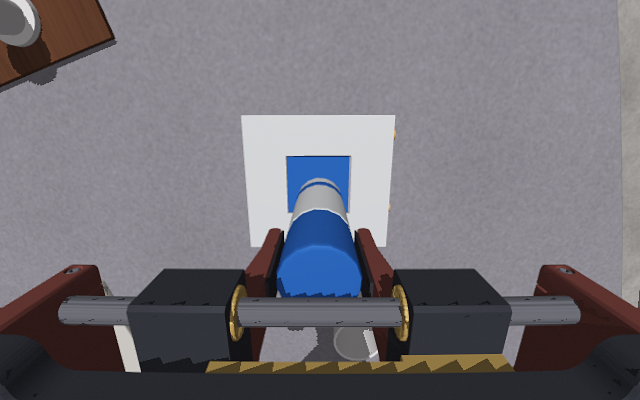

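View pics/s3.png

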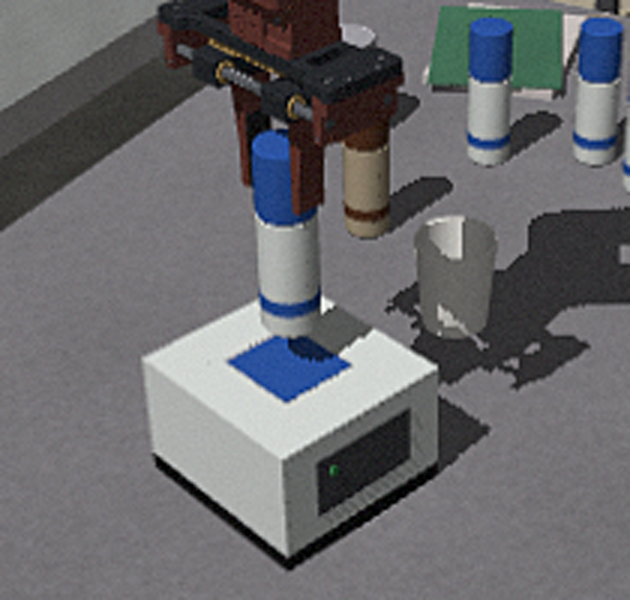

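```bash
python3 - <<'E'
from h import *
p=robot.camera_params("wrist"); im,d=robot.grab_frame("wrist"); W=cloud("wrist",d,p)
a=np.radians(-17.8); ex=np.array([np.cos(a),np.sin(a)]); ey=np.array([-ex[1],ex[0]])
D=W[...,:2]-[509,173.7]; U=D@ex; V=D@ey
top=(abs(W[...,2]-105)<6)&(abs(U)<90)&(abs(V)<90)
f=im.astype(int); blue=(f[...,2]>f[...,0]+50)&(f[...,2]>f[...,1]+30)
rows=np.where(top.any(1))[0]
for r in range(rows[0]+5,rows[-1],8):
    t=U[r][top[r]]; b=U[r][top[r]&blue[r]]
    print(r,V[r][top[r]].mean().round(1),'unit',t.min().round(1),t.max().round(1),'flap',(b.min().round(1),b.max().round(1)) if len(b) else None)
vt=V[top]; print('V unit',vt.min(),vt.max(),'flap',V[top&blue].max())
# crop
ys,xs=np.where(top&blue); print(xs.min(),xs.max(),ys.min(),ys.max())
c=im[ys.min()-12:ys.min()+60,xs.min()-12:xs.max()+12]
cv2.imwrite('pics/wc.png',cv2.resize(c[:,:,::-1],None,fx=7,fy=7,interpolation=cv2.INTER_NEAREST))
# cartridge body axis in side view
im,d=robot.grab_frame("side"); W=cloud("side",d)
m=(W[...,2]>115)&(W[...,2]<190)&(np.hypot(W[...,0]-509,W[...,1]-172)<40)
for z in (120,140,160,180):
    P=W[m&(abs(W[...,2]-z)<8)]; 
    A=np.c_[2*P[:,:2],np.ones(len(P))]; s=np.linalg.lstsq(A,(P[:,:2]**2).sum(1),rcond=None)[0]; print(z,len(P),s[:2].round(1),np.sqrt(s[2]+s[:2]@s[:2]).round(1))
print('foot z',W[...,2][m].min())
E
```

```text
120 69.8 unit -78.0 80.3 flap None
128 61.7 unit -77.4 79.9 flap None
136 53.4 unit -78.3 80.3 flap None
144 45.1 unit -79.0 80.1 flap None
152 36.6 unit -79.6 80.7 flap None
160 27.9 unit -79.2 80.4 flap (np.float64(-32.4), np.float64(34.7))
168 19.1 unit -78.5 79.7 flap (np.float64(-32.7), np.float64(33.8))
176 10.2 unit -79.4 80.4 flap (np.float64(-33.0), np.float64(33.9))
184 1.2 unit -79.0 80.0 flap (np.float64(-32.2), np.float64(34.3))
192 -8.0 unit -78.4 80.7 flap (np.float64(-32.5), np.float64(34.6))
200 -17.4 unit -79.1 80.2 flap (np.float64(-32.7), np.float64(33.9))
208 -26.8 unit -78.5 80.8 flap (np.float64(-33.1), np.float64(34.1))
216 -36.5 unit -79.3 80.4 flap None
224 -46.3 unit -78.8 79.8 flap None
232 -56.3 unit -78.3 80.6 flap None
240 -66.7 unit -78.9 80.1 flap None
V unit -74.89402679336975 74.90391632597469 flap 31.33713219782135
287 349 157 212
120 0 [0. 0.] 0.0
140 57 [508. 171.] 19.0
160 127 [508.4 169.9] 20.7
180 133 [508.1 169.7] 20.7
foot z 136.64950797926235
```

View pics/wc.png

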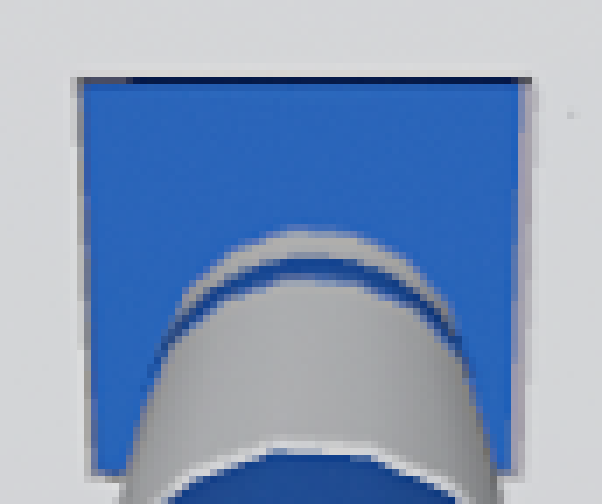

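{"api": "arm_command", "payload": {
  "deltas": [
    [-1,0.003,-0.003,0.005,0,0,0],
    [-1,0.002,-0.002,0.01,0,0,0],
    [-1,0,0,0.012,0,0,0],
    [-1,0,0,0.01,0,0,0],
    [-1,0,0,0.008,0,0,0]
  ],
  "squeeze": 35
}}

```text
clock: 6.78
tool_pos: [508.8, 174.5, 219.6]
eef_rot: [-0.0, 0.808, 0.59, -0.001]
contact_force: [0.0, -0.9, -2.4]
gripper_width: 0.494
```

```bash
python3 plan.py 509.5 174 190 -17.8 1
```

```text
clk 6.7833 pos [508.8 174.5 219.6] jaw -17.75 tilt 0.08 F [ 0.  -0.9 -2.4] w 0.494 dj -0.05 mm/row 29.7 j [ 0.31  0.3   1.82 -0.    1.02  0.62]
[np.float64(-0.0), np.float64(0.001), np.float64(0.049), np.float64(-0.0002), np.float64(0.0001), np.float64(0.0001)]
```

Next I push about 30 mm at moderate speed and look.

{"api": "arm_command", "payload": {
  "deltas": [
    [-1,0,0.001,0.01,0,0,0],
    [-1,0,0,0.012,0,0,0],
    [-1,0,0,0.012,0,0,0],
    [-1,0,0,0.012,0,0,0],
    [-1,0,0,0.012,0,0,0]
  ]
}}

```text
clock: 7.2
tool_pos: [509.4, 174.5, 185.3]
eef_rot: [-0.0, 0.808, 0.589, -0.0]
contact_force: [-2.4, 0.9, 1.5]
gripper_width: 0.493
```

```bash
python3 plan.py 509.5 174 190 -17.8 1; python3 - <<'E'
from h import *
out=[]
for n,b in (("side",(150,310,220,360)),("wrist",(130,290,230,410))):
    im,d=robot.grab_frame(n); c=im[b[0]:b[1],b[2]:b[3],::-1]; out.append(cv2.resize(c,(400,400),interpolation=cv2.INTER_CUBIC))
cv2.imwrite("pics/p4.png",np.hstack(out))
E
```

```text
clk 7.2 pos [509.4 174.5 185.3] jaw -17.78 tilt 0.06 F [-2.4  0.9  1.5] w 0.493 dj -0.02 mm/row 4.7 j [0.31 0.35 1.85 0.   0.95 0.62]
[np.float64(-0.001), np.float64(0.0), np.float64(-0.008), np.float64(-0.0002), np.float64(0.0), np.float64(0.0)]
```

View pics/p4.png

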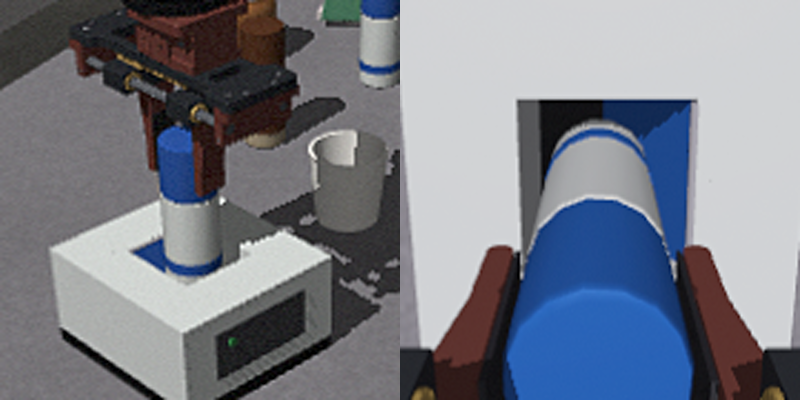

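The flap swings down from the +x (right) edge, so the aim point is about 2 mm toward -x. I'll shift by that and continue down.

{"api": "arm_command", "payload": {
  "deltas": [
    [-1,0,-0.002,0.014,0,0,0],
    [-1,0,-0.001,0.016,0,0,0],
    [-1,0,0,0.016,0,0,0],
    [-1,0,0,0.016,0,0,0],
    [-1,0,0,0.012,0,0,0]
  ]
}}

```text
clock: 7.72
tool_pos: [507.7, 174.7, 140.1]
eef_rot: [-0.0, 0.808, 0.589, -0.001]
contact_force: [-2.2, 0.3, -1.7]
gripper_width: 0.495
```

```bash
python3 plan.py 507.3 174.3 125 -17.8 1
```

```text
clk 7.7167 pos [507.7 174.7 140.1] jaw -17.76 tilt 0.07 F [-2.2  0.3 -1.7] w 0.495 dj -0.04 mm/row 15.1 j [ 0.31  0.41  1.88 -0.    0.85  0.62]
[np.float64(-0.001), np.float64(-0.0), np.float64(0.025), np.float64(-0.0002), np.float64(0.0001), np.float64(0.0001)]
```

{"api": "arm_command", "payload": {
  "deltas": [
    [-1,0,0,0.01,0,0,0],
    [-1,0,0,0.006,0,0,0],
    [-1,0,0,0.003,0,0,0],
    [-1,0,0,0.002,0,0,0],
    [-1,0,0,0,0,0,0]
  ]
}}

```text
clock: 8.13
tool_pos: [508.0, 174.9, 128.9]
eef_rot: [-0.0, 0.808, 0.589, -0.0]
contact_force: [-1.6, 0.5, -3.5]
gripper_width: 0.493
```

```bash
python3 plan.py 507.3 174.3 125 -17.8 1
```

```text
clk 8.1333 pos [508.  174.9 128.9] jaw -17.77 tilt 0.03 F [-1.6  0.5 -3.5] w 0.493 dj -0.03 mm/row 4.0 j [0.31 0.43 1.89 0.   0.83 0.62]
[np.float64(-0.001), np.float64(-0.001), np.float64(0.006), np.float64(-0.0001), np.float64(0.0), np.float64(0.0001)]
```

{"api": "arm_command", "payload": {
  "deltas": [
    [-1,0,-0.001,0.003,0,0,0],
    [-1,0,0,0.002,0,0,0],
    [-1,0,0,0.002,0,0,0],
    [-1,0,0,0,0,0,0],
    [-1,0,0,0,0,0,0]
  ]
}}

```text
clock: 8.55
tool_pos: [507.8, 175.2, 125.1]
eef_rot: [0.0, 0.808, 0.589, 0.0]
contact_force: [-1.0, 0.2, -1.8]
gripper_width: 0.495
```

```bash
python3 plan.py 507.3 174.3 125 -17.8 1
```

```text
clk 8.55 pos [507.8 175.2 125.1] jaw -17.77 tilt 0.04 F [-1.   0.2 -1.8] w 0.495 dj -0.03 mm/row 1.1 j [0.31 0.43 1.89 0.   0.82 0.62]
[np.float64(-0.002), np.float64(-0.0), np.float64(0.0), np.float64(0.0001), np.float64(-0.0001), np.float64(0.0001)]
```

{"api": "arm_command", "payload": {
  "deltas": [
    [-1,0,0,0.001,0,0,0],
    [-1,0,0,0.001,0,0,0],
    [-1,0,0,0,0,0,0],
    [-1,0,0,0,0,0,0],
    [-1,0,0,0,0,0,0]
  ]
}}

```text
clock: 8.97
tool_pos: [508.1, 175.4, 125.0]
eef_rot: [0.0, 0.808, 0.589, 0.001]
contact_force: [-5.1, -0.2, 11.3]
gripper_width: 0.491
```

```bash
python3 - <<'E'
from h import *
out=[]
for n,b in (("side",(150,310,220,360)),("wrist",(130,290,230,410))):
    im,d=robot.grab_frame(n); c=im[b[0]:b[1],b[2]:b[3],::-1]; out.append(cv2.resize(c,(400,400),interpolation=cv2.INTER_CUBIC))
    if n=='side':
        W=cloud(n,d); f=im.astype(int); blue=(f[...,2]>f[...,0]+60)&(f[...,2]>f[...,1]+40)
        m=blue&(np.hypot(W[...,0]-508,W[...,1]-174)<40)&(W[...,2]>110); print('top z',np.percentile(W[...,2][m],[90,95,99]))
cv2.imwrite("pics/p5.png",np.hstack(out))
E
```

```text
top z [165.12803835 165.95187999 166.77250307]
```

View pics/p5.png

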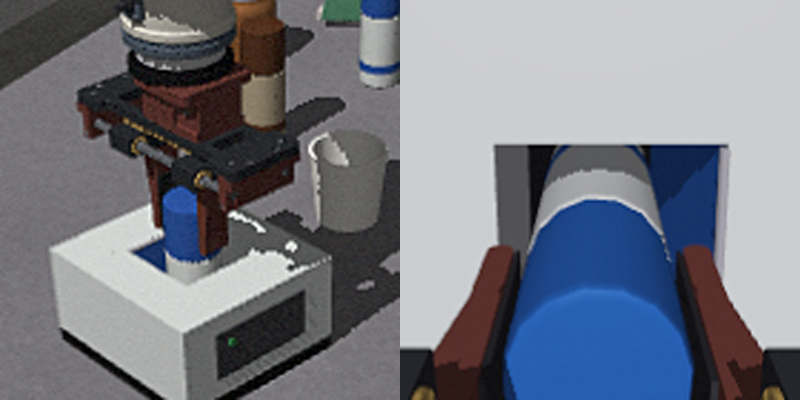

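It's on the floor (force jumped to 11 N, top at 165 mm) and the flap is open on the right. Releasing.

{"api": "arm_command", "payload": {
  "deltas": [
    [-1,0,0,-0.001,0,0,0],
    [-1,0,0,0,0,0,0],
    [1,0,0,0,0,0,0],
    [1,0,0,0,0,0,0],
    [1,0,0,0,0,0,0]
  ]
}}

```text
clock: 9.48
tool_pos: [508.0, 175.1, 124.3]
eef_rot: [0.0, 0.808, 0.589, 0.0]
contact_force: [-0.7, -0.2, 0.6]
gripper_width: 0.686
```

{"api": "arm_command", "payload": {
  "deltas": [
    [1,0,0,0,0,0,0],
    [1,0,0,0,0,0,0],
    [1,0,0,0,0,0,0],
    [1,0,0,0,0,0,0],
    [1,0,0,0,0,0,0]
  ]
}}

```text
clock: 9.9
tool_pos: [507.7, 175.1, 124.3]
eef_rot: [0.0, 0.808, 0.589, 0.0]
contact_force: [0.4, -0.0, -0.0]
gripper_width: 0.997
```

```bash
python3 plan.py 507.3 174.3 250 -17.8 5|head -1;python3 - <<'E'
from h import *
im,d=robot.grab_frame("wrist"); cv2.imwrite("pics/w6.png",im[:,:,::-1])
E
```

```text
clk 9.9 pos [507.7 175.1 124.3] jaw -17.77 tilt 0.01 F [ 0.4 -0.  -0. ] w 0.997 dj -0.03 mm/row 25.1 j [ 0.31  0.44  1.89 -0.    0.81  0.62]
```

View pics/w6.png

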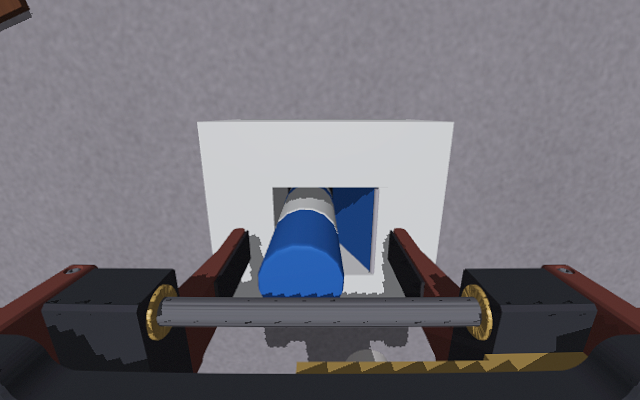

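After release the flap has nudged the cartridge a little to the left (cap at 300,260). The fingers are clear, so I'll lift straight up and check its lean.

{"api": "arm_command", "payload": {
  "deltas": [
    [1,0,0,-0.02,0,0,0],
    [1,0,0,-0.04,0,0,0],
    [1,0,0,-0.06,0,0,0],
    [1,0,0,-0.06,0,0,0],
    [1,0,0,-0.04,0,0,0]
  ]
}}

```text
clock: 10.37
tool_pos: [508.4, 175.4, 259.4]
eef_rot: [0.0, 0.808, 0.589, 0.001]
contact_force: [0.9, -0.0, -0.0]
gripper_width: 1.004
```

{"api": "arm_command", "payload": {
  "deltas": [
    [1,-0.03,0,0,0,0,0],
    [1,-0.06,0,0,0,0,0],
    [1,-0.06,0,0,0,0,0],
    [1,-0.06,0,0,0,0,0],
    [1,-0.03,0,0,0,0,0]
  ]
}}

```text
clock: 10.78
tool_pos: [462.0, 35.6, 256.2]
eef_rot: [0.0, 0.808, 0.589, -0.0]
contact_force: [0.4, -0.3, 0.0]
gripper_width: 0.998
```

```bash
python3 - <<'E'
from h import *
a=np.radians(-17.8); ex=np.array([np.cos(a),np.sin(a)]); ey=np.array([-ex[1],ex[0]])
out=[]
for n,b in (("side",(150,330,220,380)),("top",(140,270,130,260)),("wrist",(0,400,0,640))):
    p=robot.camera_params(n); im,d=robot.grab_frame(n); c=im[b[0]:b[1],b[2]:b[3],::-1]; out.append(cv2.resize(c,(400,300) if n=='wrist' else (400,400),interpolation=cv2.INTER_CUBIC))
    W=cloud(n,d,p); f=im.astype(int); blue=(f[...,2]>f[...,0]+50)&(f[...,2]>f[...,1]+30)
    m=blue&(np.hypot(W[...,0]-508,W[...,1]-174)<60)&(W[...,2]>115)
    P=W[m]; 
    if len(P)<20: print(n,len(P)); continue
    print(n,'z max',np.percentile(P[:,2],[50,95,99]).round(1))
    T=P[P[:,2]>150]; 
    # plane fit of top face
    t=T[T[:,2]>np.percentile(P[:,2],95)-12]
    s=np.linalg.lstsq(np.c_[t[:,:2]-t[:,:2].mean(0),np.ones(len(t))],t[:,2],rcond=None)[0]
    c2=cv2.minEnclosingCircle(T[:,:2].astype(np.float32)); 
    print(' circle',np.round(c2[0],1),round(c2[1],1),'in port frame',((np.array(c2[0])-[507.3,174.3])@np.c_[ex,ey]).round(1),'plane slope',s[:2].round(3))
cv2.imwrite("pics/p7.png",np.hstack(out[:2])); cv2.imwrite("pics/w7.png",im[:,:,::-1])
try: print(robot.boxes_of("spent","top"), robot.boxes_of("fresh","side"))
except Exception as e: print(e)
o=robot.get_obs(); print(o['tool_pos'],o['contact_force'],o['clock'])
E
```

```text
side z max [153.5 165.9 167. ]
 circle [494.8 177.2] 23.1 in port frame [-12.8  -1. ] plane slope [ 0.058 -0.119]
top 0
wrist z max [164.  165.4 166. ]
 circle [496.7 175.5] 21.9 in port frame [-10.5  -2.1] plane slope [0.002 0.033]
[{'position': [629.6, -160.0, 146.6], 'p': 0.58}] [{'position': [576.2, -332.6, 33.4], 'p': 0.78}, {'position': [487.9, 192.4, 145.0], 'p': 0.7}, {'position': [421.6, -340.9, 80.8], 'p': 0.68}, {'position': [488.1, -378.0, 86.1], 'p': 0.6}]
[464.17526988  38.4931232  256.4722858 ] [ 0.30973032 -0.21611683  0.41065137] 11.0333
```

View pics/p7.png

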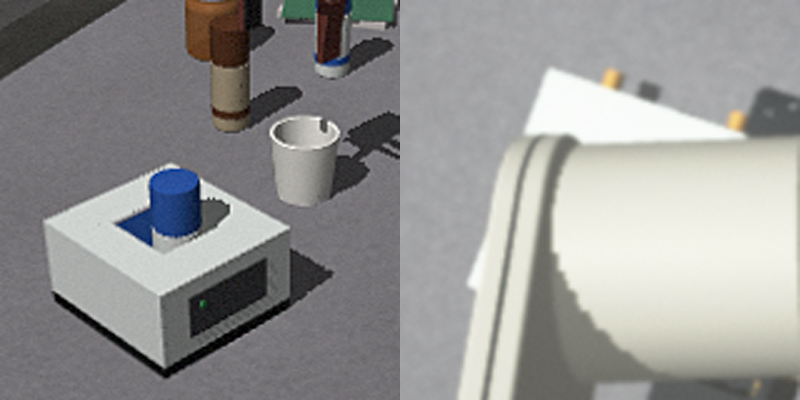

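View pics/w7.png

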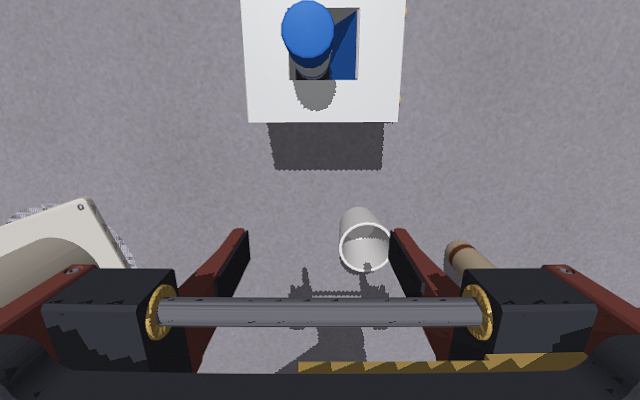

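{"api": "arm_command", "payload": {
  "deltas": [
    [1,0,0,0,0,0,0],
    [1,0,0,0,0,0,0],
    [1,0,0,0,0,0,0],
    [1,0,0,0,0,0,0],
    [1,0,0,0,0,0,0]
  ]
}}

```text
clock: 11.45
tool_pos: [463.7, 38.4, 256.2]
eef_rot: [-0.0, 0.808, 0.59, -0.0]
contact_force: [0.9, 0.0, -0.1]
gripper_width: 0.995
```

```bash
python3 -c "
from station import robot
print(robot.sign_off())"
```

```text
the job is handed in; nothing more can be done
None
```

The fresh cartridge is standing upright on the bottom of the bay, and I handed the job in at about 11.5 s. I took the leftmost of the four blue-capped cartridges, pushed the flap down with its foot and held on until it reached the floor. There the force rose to 11 N and the cap top read about 165 mm, as expected for a seated cartridge. Then I let go and moved the gripper clear.

- **Position:** the spring flap pushed the cartridge about 10–13 mm away from the hinge after release, so it rests by the opposite bay wall. That is within the 30 mm allowed.
- **Lean:** the wrist camera's fit of the cap top gave almost no lean (about 0.03 rad). The side camera gave about 0.13 rad from fewer points. They disagree, but both are under the 0.3 rad limit.
- **Top camera:** the arm blocked its view of the cartridge at the end, so it gave no check there.
- **Used cartridge:** it was found within about 1 mm of where it started, and it still stands in the side picture.
- **Contact:** the force reading was near zero, under 1 N, when I handed in.

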